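Index a tab-length stop one notch and lock its cam lever

TASK

The next batch of leather tabs is one size longer. On the tab-length stop, pull up the spring knob, slide the carriage with its stop blade exactly one notch farther away from the tall zero fence, and let the plunger drop fully home in that notch. Then push the cam lever over towards the front, past its high point, until it lies down closed and locks the carriage; leave the round tin and the lace spool standing where they are.

Things in the scene. Friction and masses are not known exactly. Their poses are not given: they have to be found in the camera images.
- stop_gauge: Tab-length stop, fixed to the bench: plywood board 150 x 294 x 15 mm. Origin: centre of its underside. y: along the slide (left, as the robot sees it); x: from front (robot side) to back; z up. On it a guide rail and a steel index bar notched every 25 mm, the notches with sloping mouths, so that a plunger let go within 10 mm of a notch runs down into it.
- zero_fence: Zero fence: aluminium upright 60 (x) x 10 (y) mm, 34 mm high, on a foot 26 mm wide, screwed to the front of the board at one end: the left (+y) or the right (-y), which varies. Origin: centre of its underside, on the board, 133 mm from the board's middle. Tabs are measured from it to the stop blade.
- feed_guide: Feed guide: low aluminium channel 60 (x) x 26 (y) mm, 9 mm high, at the other end of the board, across from the zero fence. Origin: centre of its underside.
- carriage (a joint): Place of the sliding carriage along the board's +y, m: notches at 0, 0.025, 0.050, 0.075, 0.100 (0.8 mm play). Starts in the middle notch, 0.050. Slides with 1 N when the plunger is out; blocked while it is in; braked (about 20 N) when the cam lever is closed. Aluminium plate 80 (x) x 130 (y) x 10 mm, top 50 mm above the bench.
- stop_blade (a point): On the carriage: middle of the top edge of the steel stop blade, 50 mm above the bench. The blade is 8 mm thick (y) and reaches 58 mm forward of the carriage plate over the bed. Axes as the board's.
- plunger (a joint): Lift of the spring index plunger, in m: 0 = fully home in a notch, 0.018 = upper stop. The nose clears the notch teeth from 0.013 up; the spring pulls down with 6 N at 0 and about 11 N at 0.015.
- knob (a point): Middle of the plunger's black upright knob, on its axis: 27 mm diameter with a 32 mm rim on top, from 13 mm below this point to 15 mm above. Plunger home: 79 mm above the bench, 29 mm above the carriage plate; below the knob a collar 20 to 25 mm in diameter, 14 mm high on the plate. Axes as the board's. Moves with carriage and plunger.
- cam_lever (a joint): Angle of the black cam lever on the carriage, rad: 0 = open, leaning back 20 degrees from upright, away from the robot; grows as it swings to the front (board -x); high point 1.48; 1.92 = closed, level, pointing to the front. From 0.15 on it works against the brake spring (up to 2.5 N at its end); past the high point it snaps down to closed by itself and stays.
- lever_hinge (a point): Middle of the lever's hinge pin, 66 mm above the bench, on the carriage 88 mm from the knob; the pin lies along the board's y. The steel clevis round it is 30 mm wide (y), its top 75 mm above the bench.
- lever_grip (a point): On the centre line of the lever's round handle (14 mm thick), 71 mm from the hinge; the lever ends 21 mm beyond. Swings with the lever: open, it is 130 mm above the bench and 32 mm behind the hinge; closed, 74 mm above the bench and 70 mm in front of the hinge.
- rivet_tin: White round tin 67 mm in diameter, 32 mm high, bystander; origin at the centre of its underside.
- lace_spool: Spool of brown lace, 86 mm in diameter, 88 mm high, standing to the left, bystander; origin at the centre of its underside.

How it is judged:
By the outcome, as a careful person would: the job done as asked, in the order asked, and still so for the second after the job is handed in, with the robot touching nothing.
It also fails if it takes over 45 s, if anything falls off the work surface, if the arm or the gripper's body presses on something with over 40 N, if the wrist force passes 120 N, or if a joint passes its speed limit or range.

ROBOT

A 7-joint arm with a two-finger parallel gripper is mounted at the origin on a cart in front of the work surface, level with it; the furniture and walls round the work are solid. World frame = base frame: x ahead of the robot, y to its left, z up, the work surface at z = 0. Lengths are in mm, angles in rad, forces in N, time in s.
With the tool pointing down it reaches from about 400 to 850 mm from the base axis. Payload 6.9 kg.
Tool frame: the origin (TCP) lies on the centre line of the jaws, within the pads' length; the fingertips stand robot.nose_length ahead of it and the grasp point (between the pads) lies 5 mm behind it (robot.nose_length is the distance from the TCP to the fingertips, in mm); z points along the fingers, y is the line along which they close (so a half turn about z gives the same grasp; the last joint's range is limited). The gripper opens to 85 mm and grips with 20 to 120 N. Pads are 22 mm wide; open, the fingers measure 114 mm over their backs; the gripper's body (76 mm by 85 mm) begins 54 mm behind the grasp point. The pads swing forward as they close: fully open they stand 13 mm farther back than shut.
Start: joints at [1.405, 0.507, -0.238, 1.5, 0.126, 1.149, -0.155], TCP at [167.762, -602.053, 245.275] pointing down, gripper open.
Joint ranges: [-3.08, 3.08], [-0.24, 2.05], [-1.43, 1.35], [0, 2.5], [-1.52, 4.66], [0.17, 1.96], [-2.89, 2.89]. Speed limits (rad/s): [2.39, 2.39, 3.14, 3.14, 3.14, 3.14, 3.14].

INTERFACE

Orientations are given as a unit quaternion [w, x, y, z].
In Python, from workcell import monitor, cams, workorder, robot gives the robot as it stands.
- The arm moves only by the tool play_rows, never from a script. Its argument "motion" is a list of rows, each an object of numbers: "x", "y", "z": the shift along the tool's x, y, z in mm; "ax", "ay", "az": the turn, a rotation vector about the tool's x, y, z in degrees. A call has 1 to 10 rows; each row is the pose to reach, as a shift and turn from the pose commanded when the call began, along the tool's axes at that moment; what a row does not reach only later rows make up. A row lasts 1/10 s, in which the tool goes at most 50 mm and 8.59 degrees, less where a joint would pass 70% of its speed; a pose out of reach is approached as far as the arm can. A call with a gripper value outside its range is refused whole. "jaw" is the finger opening in mm, from 0 to 85.4, set as the call begins (left out, the last holds). The fingers move at their own pace and stop on an object; "newtons" is the grip in N (left out, the last holds). Time passes only in rows, so rows that repeat a pose let the fingers close. It gives the time, the measured TCP pose, the force, the opening and the grip force at its end, in the units of the state.
- monitor.state(): the state, without advancing time (a new reading comes with each control period).
- cams.get_image(name): name is "scene" or "top" or "wrist"; returns a dict with "img" (400x640x3 uint8, red, green, blue), "range_z" (400x640 float32, mm along the optical axis (not along the pixel's ray), 0 where there is no reading), "fx", "fy", "cx", "cy" (pixels), "distortion" ([k1, k2, p1, p2, k3] as OpenCV has them; the pictures are not rectified), "rvec" (rotation vector, rad) and "tvec" (3), from world to camera coordinates, as OpenCV has them. Camera axes: x right, y down, z forward; pixel columns grow to the right and rows downward; lengths in mm; the calibration is good to about 2 mm. A picture is of the moment at which its call begins.
- workorder.sign_off(): hands the job in; it is judged then, once.
The state is a dict: "time_s": time; "joint_pos": joint angles; "joint_vel": joint speeds; "effort": joint torques, N m; "tcp_pos": TCP position; "tool_rot": TCP orientation; "wrist_force": force on the tool from outside, world axes, zero at the start; "torque": the same for the moment, N m; "opening": finger opening in mm; "finger_force": force on a finger pad.
Only numpy, scipy, OpenCV 4.12 (cv2) and the standard library are available. Lean on these libraries where they do the work, as an engineer would, in place of code of your own. Each camera call takes 0.05 s, during which the arm holds its last target. There are 200 camera calls.

## Working session

There is one attempt and no reset: what is moved stays moved. The work goes in short steps, Python scripts to look and compute and a tool call to move; the robot and the scene stay as the last step left them, time stands still between calls to the robot, and variables do not carry over. Pictures are saved under pics/ and viewed, at most 10 in all, crops included, and the job is handed in when it is done.

Besides the shell and the picture viewer there is one more tool, called after "Request:" in YAML: its name, and indented under it one key for each argument. play_rows: Moves the arm, as the interface text tells. Its arguments: {"type":"object","properties":{"motion":{"type":"array","items":{"type":"object","properties":{"x":{"type":"number"},"y":{"type":"number"},"z":{"type":"number"},"ax":{"type":"number"},"ay":{"type":"number"},"az":{"type":"number"}}}},"jaw":{"type":"number"},"newtons":{"type":"number"}},"required":["motion"]}

```bash
mkdir -p pics; ls; cat > h.py <<'E'
import numpy as np, cv2
from workcell import monitor, cams, workorder, robot
def grab(n,f=None):
    d=cams.get_image(n)
    if f: cv2.imwrite('pics/'+f,d['img'][:,:,::-1])
    np.savez(f'pics/{n}.npz',**d); return d
def world(d,u,v,z=None):
    """world point(s) of pixel from depth, or at height z"""
    K=np.array([[d['fx'],0,d['cx']],[0,d['fy'],d['cy']],[0,0,1.]],float)
    p=cv2.undistortPoints(np.array([[[u,v]]],float),K,np.array(d['distortion'],float))[0,0]
    R=cv2.Rodrigues(np.array(d['rvec'],float))[0];t=np.array(d['tvec'],float).ravel()
    r=np.array([p[0],p[1],1]); c=-R.T@t; w=R.T@r
    s=(z-c[2])/w[2] if z is not None else float(d['range_z'][int(round(v)),int(round(u))])
    return c+s*w
E
python3 - <<'E'
from h import *
print(robot.nose_length, monitor.state())
grab('top','top0.png'); grab('scene','scene0.png')
E
```

```text
pics
14.0 {'time_s': 0.0, 'joint_pos': array([ 1.40450324,  0.508314  , -0.23753244,  1.50113646,  0.12567766,
        1.14888921, -0.15475324]), 'joint_vel': array([ 2.64446625e-03,  2.50442377e-04,  8.43986758e-04,  1.50669809e-05,
        1.32243593e-03, -8.58715937e-04, -1.80855128e-03]), 'effort': array([ 1.59659253e-04, -6.20590782e+01, -2.18675070e+00, -2.49650753e+01,
        1.26681814e-02,  1.20277124e-02,  5.75010085e-05]), 'tcp_pos': array([ 167.59515438, -601.61467245,  244.4434571 ]), 'tool_rot': array([-8.71223409e-04,  9.90775683e-01,  1.35509302e-01, -1.24717970e-04]), 'wrist_force': array([-0.22204451,  0.85858925, -0.02182015]), 'torque': array([-1.45866479e-02,  3.83034862e-03, -5.22099154e-05]), 'finger_force': 0.0, 'opening': 85.3735646475977}
```

View pics/top0.png

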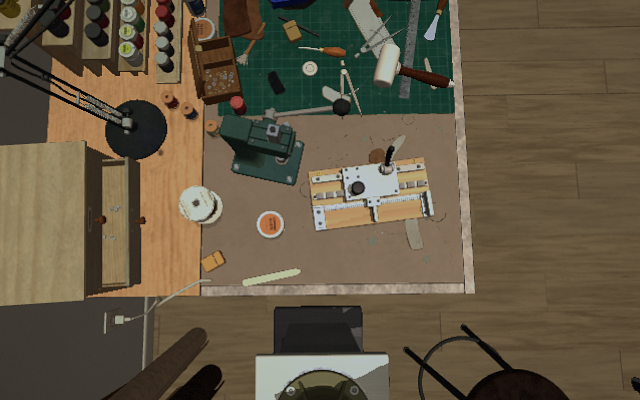

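View pics/scene0.png

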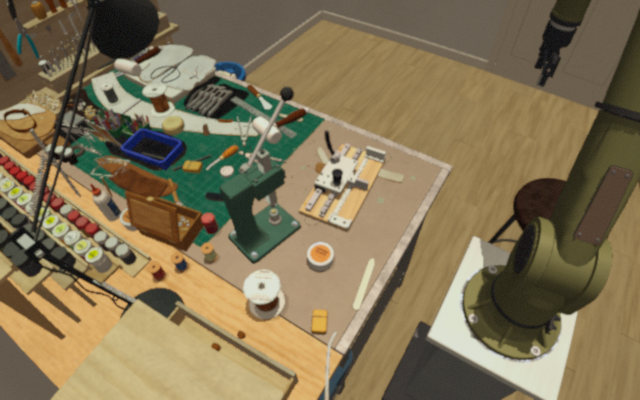

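The top view has the gauge at about (370,192), its knob at (357,188), its lever at (389,155), the tin at (270,224) and the spool at (200,204). A press stands at (265,150). I'll enlarge the gauge.

```bash
python3 - <<'E'
from h import *
d=dict(np.load('pics/top.npz'))
s=dict(np.load('pics/scene.npz'))
a=cv2.resize(d['img'][130:240,295:450,::-1],None,fx=5,fy=5,interpolation=cv2.INTER_CUBIC)
cv2.imwrite('pics/topc.png',a)
b=cv2.resize(s['img'][125:235,290:410,::-1],None,fx=5,fy=5,interpolation=cv2.INTER_CUBIC)
cv2.imwrite('pics/scenec.png',b)
E
```

```text
(no output)
```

View pics/topc.png

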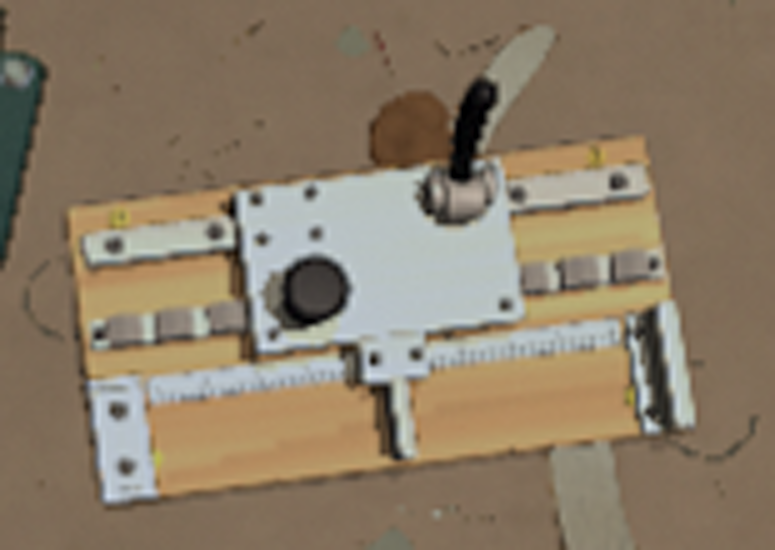

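View pics/scenec.png

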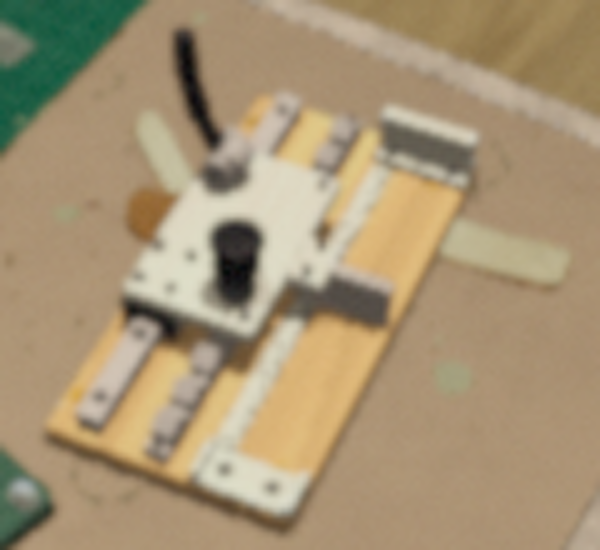

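Both crops show the tall zero fence at the right (-y) end, at crop (665,370), so the carriage has to go +y to the 0.075 notch. In the crop the knob top is at (315,280), the clevis at (460,195) and the lever tip at (484,90).

```bash
python3 - <<'E'
from h import *
from scipy.spatial.transform import Rotation as Rn
d=dict(np.load('pics/top.npz'))
f=lambda u,v,z:world(d,295+(u+.5)/5-.5,130+(v+.5)/5-.5,z)
P={'knobtop':f(315,280,94),'hinge':f(460,195,70),'tip':f(484,90,150)}
for n,q in zip('abcd',[(237,195),(497,160),(522,315),(258,352)]): P[n]=f(*q,50)
for n,q in zip(['BL','BR','FR','FL'],[(68,207),(645,136),(668,440),(105,505)]): P['bd'+n]=f(*q,15)
for k,v in P.items(): print(k,v.round(1))
y=(P['bdBL']-P['bdBR'])+(P['bdFL']-P['bdFR']); y2=P['a']-P['b']+P['d']-P['c']
x=(P['bdBL']-P['bdFL'])+(P['bdBR']-P['bdFR'])
for w in(y,y2): print(np.degrees(np.arctan2(-w[0],w[1])))
print(np.degrees(np.arctan2(x[1],x[0])))
print('centre',np.mean([P[k] for k in P if k.startswith('bd')],0))
th=np.arctan2(-y[0],y[1]); print('depth knob',world(d,358,186),)
s=monitor.state(); q=s['tool_rot']; print(Rn.from_quat(q,scalar_first=True).as_matrix().round(3), s['joint_pos'].round(3))
sc=dict(np.load('pics/scene.npz'))
for u,v in [(236,228)]: print('scene knob',world(sc,290+u/5,125+v/5,94))
print('scene lever tip',world(sc,290+184/5,125+38/5),world(sc,290+184/5,125+38/5,150),'spool',world(d,200,202),'press top', world(d,272,130))
E
```

```text
knobtop [543.2 -87.6  94. ]
hinge [ 586.6 -159.9   70. ]
tip [ 617.6 -157.4  150. ]
a [592. -56.  50.]
b [ 607.4 -182.1   50. ]
c [ 531.6 -191.1   50. ]
d [515.5 -64.4  50. ]
bdBL [593.9  25.9  15. ]
bdBR [ 626.  -263.6   15. ]
bdFR [ 473.4 -267.7   15. ]
bdFL [445.1   9.5  15. ]
6.088908969952563
7.12677608541062
3.8686433673583
centre [ 534.57284176 -123.96191019   15.        ]
depth knob [542.31816088 -88.54778741  93.81874029]
[[ 0.963  0.268 -0.   ]
 [ 0.268 -0.963  0.001]
 [-0.    -0.002 -1.   ]] [ 1.404  0.508 -0.238  1.501  0.126  1.149 -0.155]
scene knob [543.26451653 -91.59454505  94.        ]
scene lever tip [ 613.44789084 -150.39540428  153.78166694] [ 615.70323202 -153.94953388  150.        ] spool [510.73310937 274.88274637  89.28670936] press top [621.55333875  90.83854573 284.164239  ]
```

Yaw is about 6.5°. I'm moving above the knob and turning to close along the slide.

Request:
play_rows:
  motion:
    - {"x": 499, "y": -393, "z": 10, "az": 4}
    - {"x": 499, "y": -393, "z": 10, "az": 9}
    - {"x": 499, "y": -393, "z": 10, "az": 9}
    - {"x": 499, "y": -393, "z": 10, "az": 9}
    - {"x": 499, "y": -393, "z": 10, "az": 9}
    - {"x": 499, "y": -393, "z": 10, "az": 9}
    - {"x": 499, "y": -393, "z": 10, "az": 9}
    - {"x": 499, "y": -393, "z": 10, "az": 9}
    - {"x": 499, "y": -393, "z": 10, "az": 9}
    - {"x": 499, "y": -393, "z": 10, "az": 9}
  jaw: 60

```text
invalid input
```

Request:
play_rows:
  motion:
    - {"x": 38, "y": -30, "z": 1, "ax": 0, "ay": 0, "az": 4}
    - {"x": 76, "y": -60, "z": 2, "ax": 0, "ay": 0, "az": 9}
    - {"x": 114, "y": -90, "z": 3, "ax": 0, "ay": 0, "az": 9}
    - {"x": 152, "y": -120, "z": 4, "ax": 0, "ay": 0, "az": 9}
    - {"x": 190, "y": -150, "z": 5, "ax": 0, "ay": 0, "az": 9}
    - {"x": 228, "y": -180, "z": 6, "ax": 0, "ay": 0, "az": 9}
    - {"x": 266, "y": -210, "z": 7, "ax": 0, "ay": 0, "az": 9}
    - {"x": 304, "y": -240, "z": 8, "ax": 0, "ay": 0, "az": 9}
    - {"x": 342, "y": -270, "z": 9, "ax": 0, "ay": 0, "az": 9}
    - {"x": 380, "y": -300, "z": 10, "ax": 0, "ay": 0, "az": 9}
  jaw: 60

```text
time_s: 1.1
tcp_pos: [453.9, -209.3, 235.2]
tool_rot: [0.0, 0.998, 0.057, -0.0]
wrist_force: [0.8, 0.2, -0.1]
opening: 59.7
finger_force: 0.0
```

Request:
play_rows:
  motion:
    - {"x": 34, "y": -36, "z": 3, "ax": 0, "ay": 0, "az": 0}
    - {"x": 68, "y": -72, "z": 7, "ax": 0, "ay": 0, "az": 0}
    - {"x": 102, "y": -109, "z": 10, "ax": 0, "ay": 0, "az": 0}
    - {"x": 102, "y": -109, "z": 10, "ax": 0, "ay": 0, "az": 0}
    - {"x": 102, "y": -109, "z": 10, "ax": 0, "ay": 0, "az": 0}

```text
time_s: 1.6
tcp_pos: [542.3, -89.5, 224.6]
tool_rot: [-0.0, 0.998, 0.059, -0.001]
wrist_force: [0.2, -1.0, -0.1]
opening: 60.1
finger_force: 0.0
```

```bash
python3 - <<'E'
from h import *
s=monitor.state(); print(s['tcp_pos'],s['tool_rot'])
d=grab('wrist','w0.png')
E
```

```text
[542.28762255 -89.52408704 224.62766125] [-3.28229502e-04  9.98253990e-01  5.90633062e-02 -6.23726609e-04]
```

View pics/w0.png

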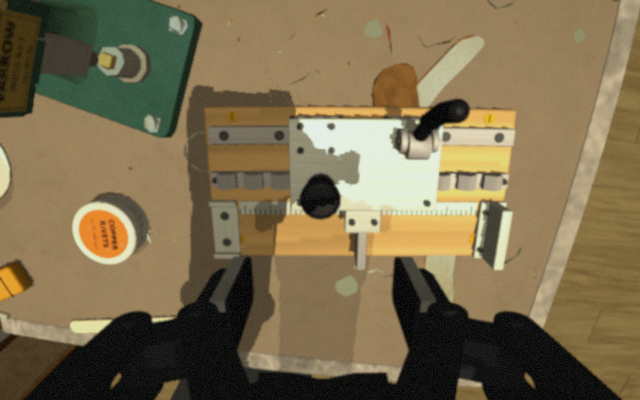

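The wrist view shows the board square to the tool. The knob is at (320,196), the lever runs from (410,148) to (455,110), and the fence is at (493,235).

```bash
python3 - <<'E'
from h import *
d=dict(np.load('pics/wrist.npz'))
def cloud(u0,u1,v0,v1,st=1):
    return np.array([[*world(d,u,v),u,v] for v in range(v0,v1,st) for u in range(u0,u1,st) if d['range_z'][v,u]>0])
c=cloud(290,352,165,230)
t=c[c[:,2]>89]; print(len(t),'knob bbox',t.min(0)[:3],t.max(0)[:3],(t.min(0)+t.max(0))[:3]/2,t[:,3:].min(0),t[:,3:].max(0))
L=cloud(390,480,90,165); 
for a,b in[(60,80),(85,100),(100,120),(120,140),(140,165)]:
    q=L[(L[:,2]>a)&(L[:,2]<b)]; print(a,len(q),q[:,:3].mean(0).round(1) if len(q) else '')
y=lambda p,q:(lambda w:np.degrees(np.arctan2(w[0],-w[1])))(q-p)
print('board back', y(world(d,206,107,15),world(d,516,110,15)),'front',y(world(d,210,256,15),world(d,480,256,15)),'plate',y(world(d,290,117,50),world(d,436,119,50)))
print('blade',world(d,361,235,50),'fence',world(d,500,205,49),'guide',world(d,225,228,24))
E
```

```text
1309 knob bbox [ 523.44471297 -103.68490605   89.08027444] [554.6864957  -72.36998891  96.4508682 ] [539.06560434 -88.02744748  92.76557132] [300. 179.] [340. 219.]
60 1029 [ 587.4 -158.4   73.3]
85 144 [ 601.8 -155.4   92.3]
100 195 [ 607.8 -153.4  110.7]
120 232 [ 613.5 -151.8  130.6]
140 570 [ 616.1 -155.   149.3]
board back 6.598136143056112 front 6.801654104041162 plate 6.341737008656364
blade [ 498.01392821 -130.06408384   50.        ] fence [ 541.07397507 -251.38976721   49.        ] guide [ 4.79104332e+02 -2.36843691e-01  2.40000000e+01]
```

Request:
play_rows:
  motion:
    - {"x": -1, "y": -1, "z": 40, "ax": 0, "ay": 0, "az": 0}
    - {"x": -1, "y": -1, "z": 80, "ax": 0, "ay": 0, "az": 0}
    - {"x": -1, "y": -1, "z": 110, "ax": 0, "ay": 0, "az": 0}
    - {"x": -1, "y": -1, "z": 130, "ax": 0, "ay": 0, "az": 0}
    - {"x": -1, "y": -1, "z": 144, "ax": 0, "ay": 0, "az": 0}
    - {"x": -1, "y": -1, "z": 152, "ax": 0, "ay": 0, "az": 0}
    - {"x": -1, "y": -1, "z": 152, "ax": 0, "ay": 0, "az": 0}
    - {"x": -1, "y": -1, "z": 152, "ax": 0, "ay": 0, "az": 0}

```text
time_s: 2.45
tcp_pos: [541.1, -91.0, 73.9]
tool_rot: [0.0, 0.998, 0.057, 0.0]
wrist_force: [0.1, 0.4, -0.1]
opening: 60.2
finger_force: 0.0
```

Request:
play_rows:
  motion:
    - {"x": 0, "y": 0, "z": 0}
    - {"x": 0, "y": 0, "z": 0}
    - {"x": 0, "y": 0, "z": 0}
    - {"x": 0, "y": 0, "z": 0}
    - {"x": 0, "y": 0, "z": 0}
    - {"x": 0, "y": 0, "z": 0}
    - {"x": 0, "y": 0, "z": 0}
    - {"x": 0, "y": 0, "z": 0}
  jaw: 15
  newtons: 50

```text
invalid input
```

```bash
python3 - <<'E'
from h import *
d=cams.get_image('wrist'); print(monitor.state()['tcp_pos'])
d=cams.get_image('wrist'); print(monitor.state()['tcp_pos'])
E
```

```text
[541.39216928 -90.83823456  74.15892411]
[541.47595762 -90.64127736  74.24260641]
```

Request:
play_rows:
  motion:
    - {"x": 0, "y": -2, "z": 1, "ax": 0, "ay": 0, "az": 0}
    - {"x": 0, "y": -2, "z": 1, "ax": 0, "ay": 0, "az": 0}
    - {"x": 0, "y": -2, "z": 1, "ax": 0, "ay": 0, "az": 0}
    - {"x": 0, "y": -2, "z": 1, "ax": 0, "ay": 0, "az": 0}
    - {"x": 0, "y": -2, "z": 1, "ax": 0, "ay": 0, "az": 0}
    - {"x": 0, "y": -2, "z": 1, "ax": 0, "ay": 0, "az": 0}
    - {"x": 0, "y": -2, "z": 1, "ax": 0, "ay": 0, "az": 0}
    - {"x": 0, "y": -2, "z": 1, "ax": 0, "ay": 0, "az": 0}
  jaw: 15
  newtons: 50

```text
time_s: 3.35
tcp_pos: [541.0, -87.9, 73.0]
tool_rot: [0.0, 0.998, 0.057, 0.0]
wrist_force: [-1.7, 1.1, 4.7]
opening: 29.4
finger_force: 48.8
```

Request:
play_rows:
  motion:
    - {"x": 0, "y": 0, "z": -4, "ax": 0, "ay": 0, "az": 0}
    - {"x": 0, "y": 0, "z": -8, "ax": 0, "ay": 0, "az": 0}
    - {"x": 0, "y": 0, "z": -12, "ax": 0, "ay": 0, "az": 0}
    - {"x": 0, "y": 0, "z": -16, "ax": 0, "ay": 0, "az": 0}
    - {"x": 0, "y": 0, "z": -16, "ax": 0, "ay": 0, "az": 0}
    - {"x": 0, "y": 0, "z": -16, "ax": 0, "ay": 0, "az": 0}

```text
time_s: 3.95
tcp_pos: [540.8, -88.2, 88.2]
tool_rot: [-0.0, 0.998, 0.057, 0.0]
wrist_force: [3.9, 0.2, -11.6]
opening: 29.1
finger_force: 50.1
```

Request:
play_rows:
  motion:
    - {"x": 0, "y": -5, "z": 0, "ax": 0, "ay": 0, "az": 0}
    - {"x": 0, "y": -10, "z": 0, "ax": 0, "ay": 0, "az": 0}
    - {"x": 0, "y": -15, "z": 0, "ax": 0, "ay": 0, "az": 0}
    - {"x": 0, "y": -20, "z": 0, "ax": 0, "ay": 0, "az": 0}
    - {"x": 0, "y": -25, "z": 0, "ax": 0, "ay": 0, "az": 0}
    - {"x": 0, "y": -25, "z": 0, "ax": 0, "ay": 0, "az": 0}
    - {"x": 0, "y": -25, "z": 0, "ax": 0, "ay": 0, "az": 0}
    - {"x": 0, "y": -25, "z": 0, "ax": 0, "ay": 0, "az": 0}

```text
time_s: 4.75
tcp_pos: [538.0, -63.5, 88.3]
tool_rot: [0.0, 0.998, 0.057, 0.0]
wrist_force: [4.0, 0.0, -11.3]
opening: 29.0
finger_force: 50.2
```

Moved 24.9 mm with the spring still loaded. Now lowering and releasing.

Request:
play_rows:
  motion:
    - {"x": 0, "y": 0, "z": 4, "ax": 0, "ay": 0, "az": 0}
    - {"x": 0, "y": 0, "z": 8, "ax": 0, "ay": 0, "az": 0}
    - {"x": 0, "y": 0, "z": 12, "ax": 0, "ay": 0, "az": 0}
    - {"x": 0, "y": 0, "z": 15, "ax": 0, "ay": 0, "az": 0}
    - {"x": 0, "y": 0, "z": 15, "ax": 0, "ay": 0, "az": 0}
    - {"x": 0, "y": 0, "z": 15, "ax": 0, "ay": 0, "az": 0}

```text
time_s: 5.35
tcp_pos: [538.0, -63.2, 73.3]
tool_rot: [-0.0, 0.998, 0.057, 0.0]
wrist_force: [3.1, 1.7, -7.3]
opening: 28.9
finger_force: 50.4
```

Request:
play_rows:
  motion:
    - {"x": 0, "y": 0, "z": 0, "ax": 0, "ay": 0, "az": 0}
    - {"x": 0, "y": 0, "z": 0, "ax": 0, "ay": 0, "az": 0}
    - {"x": 0, "y": 0, "z": 0, "ax": 0, "ay": 0, "az": 0}
    - {"x": 0, "y": 0, "z": 0, "ax": 0, "ay": 0, "az": 0}
    - {"x": 0, "y": 0, "z": -20, "ax": 0, "ay": 0, "az": 0}
    - {"x": 0, "y": 0, "z": -60, "ax": 0, "ay": 0, "az": 0}
    - {"x": 0, "y": 0, "z": -105, "ax": 0, "ay": 0, "az": 0}
    - {"x": 0, "y": 0, "z": -150, "ax": 0, "ay": 0, "az": 0}
    - {"x": 0, "y": 0, "z": -150, "ax": 0, "ay": 0, "az": 0}
    - {"x": 0, "y": 0, "z": -150, "ax": 0, "ay": 0, "az": 0}
  jaw: 60

```text
time_s: 6.35
tcp_pos: [538.3, -63.6, 224.4]
tool_rot: [0.0, 0.998, 0.057, 0.001]
wrist_force: [-0.1, -0.7, -0.6]
opening: 60.0
finger_force: 0.0
```

```bash
python3 - <<'E'
from h import *
d=grab('wrist')
img=d['img'][80:280,190:530,::-1]; cv2.imwrite('pics/w1.png',cv2.resize(img,None,fx=2.3,fy=2.3,interpolation=cv2.INTER_CUBIC))
s=monitor.state();print(s['tcp_pos'],s['wrist_force'])
def cloud(u0,u1,v0,v1):
    return np.array([[*world(d,u,v),u,v] for v in range(v0,v1) for u in range(u0,u1) if d['range_z'][v,u]>0])
c=cloud(200,420,120,240); t=c[(c[:,2]>84)&(c[:,2]<130)&(abs(c[:,0]-538)<25)&(abs(c[:,1]+63)<30)]
print('knob',len(t),(t.min(0)+t.max(0))[:3]/2,np.percentile(t[:,2],[5,50,95]))
L=cloud(380,520,60,200); L=L[(L[:,1]<-110)&(L[:,1]>-160)&(L[:,0]>570)&(L[:,0]<640)]
for a,b in[(60,80),(85,100),(100,120),(120,140),(140,165)]:
    q=L[(L[:,2]>a)&(L[:,2]<b)]; print(a,len(q),q[:,:3].mean(0).round(1) if len(q) else '')
E
```

```text
[537.54425899 -63.59004175 223.13034191] [-1.12505106  0.43812122 -0.59185153]
knob 1313 [536.02974932 -63.44376866  92.8867516 ] [91.86837972 94.22335995 95.53623135]
60 1025 [ 584.5 -133.8   73.3]
85 145 [ 599.  -131.1   91.9]
100 205 [ 605.  -129.   110.9]
120 245 [ 610.5 -127.5  130.4]
140 569 [ 613.3 -130.7  149.4]
```

View pics/w1.png

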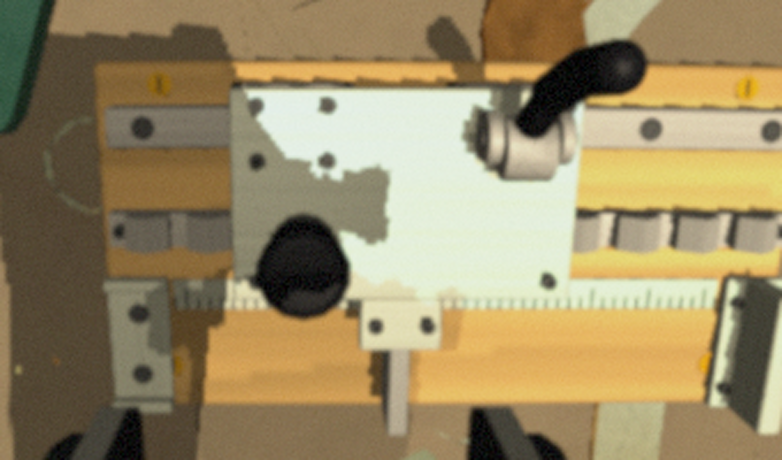

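The plunger is home one notch over: the knob moved about 24.6 mm and its height is back at its starting value. The clevis is at crop (525,145) and the lever end at (625,65). Before going behind the lever I'll check clearance from the press handle.

```bash
python3 - <<'E'
from h import *
d=dict(np.load('pics/top.npz'))
c=np.array([world(d,u,v) for v in range(80,240,1) for u in range(205,470,1) if d['range_z'][v,u]>0])
for a,b in [(100,160),(160,240),(240,330),(330,600)]:
    q=c[(c[:,2]>a)&(c[:,2]<b)]
    print(a,b,len(q),*(( q.min(0).round(),q.max(0).round()) if len(q) else ()))
q=c[(c[:,2]>60)&(c[:,0]>600)&(c[:,1]<30)];print(q.min(0),q.max(0)); 
for m in range(-250,40,30):
    r=q[(q[:,1]>m)&(q[:,1]<=m+30)]; print(m,len(r),r.min(0).round() if len(r) else '',r.max(0).round() if len(r) else '')
E
```

```text
100 160 201 [ 603. -165.  101.] [778. 256. 160.]
160 240 2304 [592.  48. 160.] [694. 202. 240.]
240 330 425 [613. -20. 240.] [672. 104. 330.]
330 600 270 [629. -50. 330.] [659. -16. 363.]
[ 600.07491862 -173.39373343   68.98107365] [662.18258775  28.79565871 362.99368374]
-250 0  
-220 0  
-190 29 [ 600. -173.   69.] [ 621. -160.  154.]
-160 76 [ 600. -160.   82.] [ 623. -151.  155.]
-130 0  
-100 0  
-70 73 [630. -50. 341.] [654. -40. 360.]
-40 220 [629. -40. 318.] [659. -11. 363.]
-10 92 [645. -10. 287.] [661.  19. 322.]
20 26 [653.  21. 279.] [662.  29. 291.]
```

Request:
play_rows:
  motion:
    - {"x": 10, "y": 40, "z": 0, "ax": 0, "ay": 0, "az": 0}
    - {"x": 30, "y": 81, "z": 0, "ax": 0, "ay": 0, "az": 0}
    - {"x": 70, "y": 81, "z": 0, "ax": 0, "ay": 0, "az": 0}
    - {"x": 114, "y": 81, "z": 0, "ax": 0, "ay": 0, "az": 0}
    - {"x": 114, "y": 81, "z": 5, "ax": 0, "ay": 0, "az": 0}
    - {"x": 114, "y": 81, "z": 45, "ax": 0, "ay": 0, "az": 0}
    - {"x": 114, "y": 81, "z": 75, "ax": 0, "ay": 0, "az": 0}
    - {"x": 114, "y": 81, "z": 90, "ax": 0, "ay": 0, "az": 0}
    - {"x": 114, "y": 81, "z": 90, "ax": 0, "ay": 0, "az": 0}
    - {"x": 114, "y": 81, "z": 90, "ax": 0, "ay": 0, "az": 0}
  jaw: 0

```text
time_s: 7.4
tcp_pos: [659.8, -130.7, 132.5]
tool_rot: [-0.0, 0.998, 0.057, -0.001]
wrist_force: [0.6, 0.3, -0.5]
opening: 0.3
finger_force: 0.0
```

Request:
play_rows:
  motion:
    - {"x": -15, "y": 0, "z": 0, "ax": 0, "ay": 0, "az": 0}
    - {"x": -28, "y": 0, "z": -2, "ax": 0, "ay": 0, "az": 0}
    - {"x": -38, "y": 0, "z": -3, "ax": 0, "ay": 0, "az": 0}
    - {"x": -48, "y": 0, "z": -5, "ax": 0, "ay": 0, "az": 0}
    - {"x": -57, "y": 0, "z": -6, "ax": 0, "ay": 0, "az": 0}
    - {"x": -67, "y": 0, "z": -7, "ax": 0, "ay": 0, "az": 0}
    - {"x": -78, "y": 0, "z": -6, "ax": 0, "ay": 0, "az": 0}
    - {"x": -88, "y": 0, "z": -2, "ax": 0, "ay": 0, "az": 0}
    - {"x": -97, "y": 0, "z": 2, "ax": 0, "ay": 0, "az": 0}
    - {"x": -97, "y": 0, "z": 2, "ax": 0, "ay": 0, "az": 0}

```text
time_s: 8.4
tcp_pos: [561.9, -142.3, 130.7]
tool_rot: [-0.0, 0.998, 0.057, -0.002]
wrist_force: [-0.5, -0.3, 0.7]
opening: 0.1
finger_force: 0.0
```

```bash
python3 - <<'E'
from h import *
w=cams.get_image('wrist')['img'][:,:,::-1]; s=cams.get_image('scene')['img'][115:245,300:420,::-1]
cv2.imwrite('pics/m1.png',np.hstack([cv2.resize(w[60:400,160:540],(380,340)),cv2.resize(s,(314,340),interpolation=cv2.INTER_CUBIC)]))
E
```

```text
(no output)
```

View pics/m1.png

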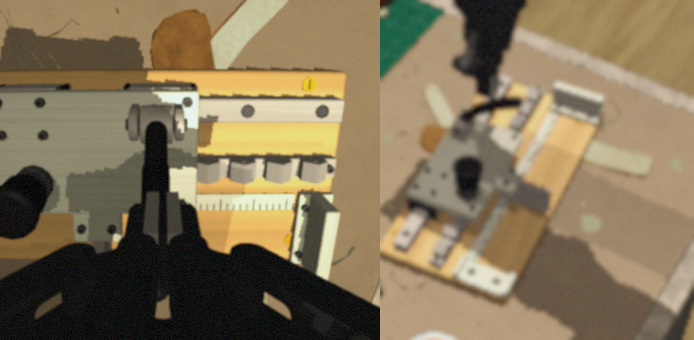

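The fingers (left pane, (160,210)) sit centred behind the lever, which already leans forward (right pane, (490,105)). I'll carry on over the high point.

Request:
play_rows:
  motion:
    - {"x": -8, "y": 0, "z": 7, "ax": 0, "ay": 0, "az": 0}
    - {"x": -15, "y": 0, "z": 14, "ax": 0, "ay": 0, "az": 0}
    - {"x": -20, "y": 0, "z": 21, "ax": 0, "ay": 0, "az": 0}
    - {"x": -23, "y": 0, "z": 28, "ax": 0, "ay": 0, "az": 0}
    - {"x": -24, "y": 0, "z": 32, "ax": 0, "ay": 0, "az": 0}
    - {"x": -24, "y": 0, "z": 32, "ax": 0, "ay": 0, "az": 0}

```text
time_s: 9.1
tcp_pos: [539.4, -144.7, 98.5]
tool_rot: [-0.0, 0.998, 0.057, -0.001]
wrist_force: [0.1, 0.4, 0.9]
opening: 0.2
finger_force: 0.0
```

Request:
play_rows:
  motion:
    - {"x": 0, "y": 0, "z": -40, "ax": 0, "ay": 0, "az": 0}
    - {"x": 0, "y": 0, "z": -80, "ax": 0, "ay": 0, "az": 0}
    - {"x": 0, "y": 0, "z": -120, "ax": 0, "ay": 0, "az": 0}
    - {"x": 0, "y": 0, "z": -120, "ax": 0, "ay": 0, "az": 0}
    - {"x": 0, "y": 0, "z": -120, "ax": 0, "ay": 0, "az": 0}

```text
time_s: 9.6
tcp_pos: [540.1, -144.8, 219.7]
tool_rot: [0.0, 0.998, 0.057, 0.0]
wrist_force: [-0.3, 0.0, -0.3]
opening: -0.2
finger_force: 0.0
```

```bash
python3 - <<'E'
from h import *
d=grab('wrist'); w=d['img'][:,:,::-1]; s=cams.get_image('scene')['img'][115:245,300:420,::-1]
cv2.imwrite('pics/m2.png',np.hstack([cv2.resize(w[60:400,160:540],(380,340)),cv2.resize(s,(314,340),interpolation=cv2.INTER_CUBIC)]))
c=np.array([world(d,u,v) for v in range(20,330) for u in range(150,500) if d['range_z'][v,u]>0])
R=np.array([[.9935,.1134],[.1134,-.9935]]); p=(c[:,:2]-[585,-135])@R.T
m=(abs(p[:,1])<6)&(c[:,2]<140)
for u in range(-100,30,10):
    q=c[m&(abs(p[:,0]-u)<4),2]; print(u,len(q),q.max().round(1) if len(q) else '')
E
```

```text
-100 0 
-90 16 79.7
-80 120 82.6
-70 124 84.3
-60 138 85.3
-50 144 85.6
-40 160 85.5
-30 169 85.4
-20 159 83.2
-10 160 80.6
0 175 78.1
10 197 74.3
20 152 51.9
```

View pics/m2.png

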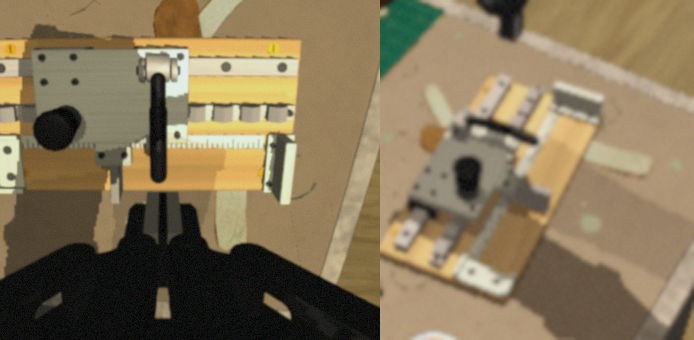

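The lever lies level, pointing to the front (left pane, (158,75) to (158,180)). Its top is about 84 mm high at the grip, which fits closed. The arm is clear, so I'm handing in.

```bash
python3 -c "
from workcell import workorder
print(workorder.sign_off())"
```

```text
the job is handed in; nothing more can be done
None
```

The carriage is one notch farther from the zero fence (0.075) with the plunger home, the cam lever is closed to the front, the tin and spool were not approached, and the job is handed in.

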